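# Fit the return spring to the helm unit's slotted rod

## Robot

A 7-joint arm with a two-finger parallel gripper is mounted at the origin on the work surface. World frame = base frame: x ahead of the robot, y to its left, z up, the work surface at z = 0. Lengths are in m, angles in rad, forces in N, time in s.
With the tool pointing down it reaches from about 0.425 to 0.8 m from the base axis. Payload 8.3 kg.
Tool frame: the origin (TCP) lies at the very end of the fingers, on their centre line; the grasp point (between the pads) lies 19 mm behind it; y points along the fingers, x is the direction in which the jaws open and shut, and the axes are right-handed (so a half turn about y gives the same grasp; the last joint's range is limited). The gripper opens to 85 mm and grips with 20 to 120 N. Pads are 22 mm wide; open, the fingers measure 114 mm over their backs; the gripper's body (76 mm by 85 mm) begins 54 mm behind the grasp point. The pads swing forward as they close: fully open they stand 13 mm farther back than shut.
Start: joints at [-1.21, 0.383, 0.016, 1.37, -0.006, 1.388, -0.046], TCP at [0.257, 0.57, 0.231] pointing down, gripper open.
Joint ranges: [-2.95, 2.95], [-0.25, 2.06], [-1.52, 1.56], [0.18, 2.33], [-1.44, 4.58], [0.02, 2.06], [-3.01, 3.01]. Speed limits (rad/s): [2.39, 2.39, 3.01, 3.01, 3.14, 3.14, 3.14].

## Interface

Orientations are given as a 3x3 rotation matrix whose columns are the frame's x, y, z axes.
In Python, from workcell import bot, optics gives the robot as it stands.
- The arm moves only by the tool move_arm, never from a script. Its argument "series" is a list of rows, each an object with "translation": the shift along the tool's x, y, z in m, a list of three; "yaw": the turn about the tool's y in degrees. In form: [{"translation": [tx, ty, tz], "yaw": yaw}, ...]. A call has 1 to 5 rows; each row shifts and turns the pose as measured when the row begins, along the tool's axes as they then stand; what a row does not reach is not made up. A row lasts 1/8 s, in which the tool goes at most 62.5 mm and 10.7 degrees, less where a joint would pass 70% of its speed; a pose out of reach is approached as far as the arm can. A call with a gripper value outside its range is refused whole. "gripper" is the closure, from 0 (fully open) to 1 (shut), set as the call begins (left out, the last holds). The fingers move at their own pace and stop on an object; "squeeze" is the grip in N (left out, the last holds). Time passes only in rows, so rows that do not move let the fingers close. It gives the time, the measured TCP pose, the force and the opening at its end, in the units of the state.
- bot.read_state(): the state, without advancing time (a new reading comes with each control period).
- optics.get_image(name): name is "scene" or "top" or "wrist"; returns the picture (420x560x3 uint8, red, green, blue); there is no depth.
- optics.camera_model(name): a dict with "intrinsics" (3x3 intrinsics, pixels), "rvec" (rotation vector, rad) and "tvec" (3), from world to camera coordinates, as OpenCV has them. Camera axes: x right, y down, z forward; pixel columns grow to the right and rows downward; lengths in m; the calibration is good to about 2 mm. The wrist camera is an equidistant fisheye: a pixel r from the principal point sees the ray r / f radians off the axis. A picture is of the moment at which its call begins: read the wrist's pose just before it. camera_model takes no time and is no camera call; for the wrist camera it gives the pose at the moment of the call.
- bot.finish_job(): hands the job in, once; it reports no verdict.
The state is a dict: "time": time; "q": joint angles; "dq": joint speeds; "joint_efforts": joint torques, N m; "tool_pos": TCP position; "tool_rot": TCP orientation; "ft_force": force on the tool from outside, world axes, zero at the start; "ft_torque": the same for the moment, N m; "width": finger opening in m.
Only numpy, scipy, OpenCV 4.12 (cv2) and the standard library are available. Lean on these libraries where they do the work, as an engineer would, in place of code of your own. Each camera call takes 0.05 s, during which the arm holds its last target. There are 200 camera calls.

## Task

Refit the steel coil spring, which stands in the sorting box, to the helm return unit on the chart table: swing the keeper arm aside, thread the spring right way up (as it stands) over the slotted rod, twisting it where it snags until its cross bar drops into the slot, and press it down until the spring and the seat under it are fully home. Then let go of it and swing the keeper arm back over the spring right against its stop. Leave the stopper, marlinspike handle, fid and compass where they are.

Things in the scene. Friction and masses are not known exactly. Their poses are not given: they have to be found in the camera images.
- unit: Helm return unit, fixed. Origin on the table surface, on the rod's axis, z up. Grey base plate 10 mm thick, from x = -50 to +115 mm, y = -45 to +45 mm. On the origin's axis: a grey boss 48 mm wide up to z = 22 mm, then the slotted steel rod up to z = 90 mm. At x = +85 mm, y = 0 stands a pivot post 20 mm in diameter, 92.5 mm high, which carries the keeper arm.
- rod_tip (a point): Centre of the rod's top end, 90 mm above the table; axes as the unit's. Rod diameter 18 mm. Its end is slotted right across, from the top down to 60 mm above the table: the slot runs along the y axis, is 8 mm wide (11 mm in the top 4 mm, a lead-in) and open at both ends, so two prongs stand at +x and -x.
- seat (a joint): Aluminium seat, a disc 46 mm wide, 8 mm thick, that slides down the rod. Value in m: 0 = up (its top 42 mm above the table), 0.012 = fully home (its top 30 mm above the table). Held by friction only: about 6 N pushes it down, it stays where it is left, and the spring's weight does not move it.
- keeper (a joint): Keeper arm, aluminium bar 20 mm wide, level, 93.5 to 99.5 mm above the table, on the pivot post. In rad: 0 = at its stop, pointing along the unit's -x over the rod; it opens counter-clockwise seen from above, free end towards the unit's -y, to 1.9. Stays where left; about 1.5 N at its peg moves it. It just clears the rod and a spring fully home, and strikes one standing higher.
- keeper_peg (a point): Top centre of the upright steel peg (12 mm in diameter, 26 mm tall, from 99.5 to 125.5 mm above the table) on the keeper arm's free end, 118 mm from the pivot axis. Push the peg sideways to swing the arm.
- spring: Loose stiff (as if rigid) steel coil spring, about 90 g, upright on a cell floor of the box. 56 mm tall, outer diameter 34, bore 26. Origin at the centre of its lower end, z up its axis. A straight wire 3.5 mm thick, the cross bar, crosses the bore along its x axis, 40 mm above the lower end. Either half turn fits the slot. Home, its lower end is 30 mm and its top 86 mm above the table.
- cross_bar (a point): Middle of the spring's cross bar, on its axis, 40 mm above its lower end.
- sorting_box: Open blue plastic box, fixed, standing on its own lid (128 x 218 x 6 mm). Box 116 x 206 mm (x, y), walls 3 mm, wall tops 36 mm above the table. One divider splits it into cells at +y and -y of its origin (on the table, under its centre); cell floors 9 mm above the table. The spring stands in one cell, the stopper in the other.
- stopper: Bystander: green glass bottle stopper standing on its head in the other cell, 40 mm wide, 48 mm tall; origin at the centre of its underside.
- marlinspike: Bystander: turned wooden marlinspike handle lying on the table along its x axis, 118 mm long, 28 mm thick; origin under its middle.
- fid: Bystander: tapered stainless fid lying on the table along its x axis, 170 mm long, 18 mm thick; origin under its middle.
- compass: Bystander: round aluminium dial compass, 72 mm wide, 23 mm tall; origin at the centre of its underside.
There are look-alikes about, which are no part of the job. There is more than one size of the unit; the job needs the larger.

How it is judged:
By the outcome, as a careful person would: the job done as asked, in the order asked, and still so for the second after the job is handed in, with the robot touching nothing.
It also fails if it takes over 70 s, if anything falls off the work surface, if the arm or the gripper's body presses on something with over 40 N, if the wrist force passes 120 N, or if a joint passes its speed limit or range.

## Working session

There is one attempt and no reset: what is moved stays moved. The work goes in short steps, Python scripts to look and compute and a tool call to move; the robot and the scene stay as the last step left them, time stands still between calls to the robot, and variables do not carry over. Pictures are saved under pics/ and viewed, about 8 in all and at most 12, crops included, and the job is handed in when it is done.

Besides the shell and the picture viewer there is one more tool, called after "Call:" as name([rows], argument=value, ...), one row to a line, values as JSON. move_arm: Moves the arm, as the interface text tells. Its arguments: {"type":"object","properties":{"series":{"type":"array","items":{"type":"object","properties":{"translation":{"type":"array","items":{"type":"number"}},"yaw":{"type":"number"}}}},"gripper":{"type":"number"},"squeeze":{"type":"number"}},"required":["series"]}

```bash
mkdir -p pics; ls
python3 - <<'E'
from workcell import bot, optics
import cv2, numpy as np
s=bot.read_state(); print(s)
for n in ("scene","top","wrist"):
    m=optics.camera_model(n); print(n,m)
    im=optics.get_image(n); cv2.imwrite(f"pics/{n}0.png",im[:,:,::-1])
E
```

```text
pics
{'time': 0.0, 'q': array([-1.20989126,  0.38424282,  0.01637267,  1.37117782, -0.00626543,
        1.38818769, -0.04651318]), 'dq': array([ 2.67192815e-04,  1.25404526e-03, -2.05888698e-03,  9.76153156e-04,
        8.39887705e-04, -4.22201197e-05,  2.88198814e-05]), 'joint_efforts': array([ 5.20825270e-04, -6.27588415e+01,  8.44731107e-01, -3.71834922e+01,
        1.66592700e-02,  1.41759828e-02, -1.04046273e-05]), 'tool_pos': array([0.25678906, 0.56925332, 0.23026524]), 'tool_rot': array([[ 4.11178311e-01, -7.44318408e-04, -9.11554630e-01],
       [ 9.11552817e-01, -1.81933354e-03,  4.11178978e-01],
       [-1.96446999e-03, -9.99998068e-01, -6.95849499e-05]]), 'ft_force': array([ 0.36085507, -0.30302609, -0.1330068 ]), 'ft_torque': array([-0.01097155,  0.04598443, -0.04434608]), 'width': 0.08530971442276288}
scene {'intrinsics': array([[443.84964735,   0.        , 282.41416245],
       [  0.        , 443.84964735, 215.4372443 ],
       [  0.        ,   0.        ,   1.        ]]), 'rvec': array([ 1.47168833,  2.362932  , -0.64745104]), 'tvec': array([ 0.20314466, -0.404746  ,  1.18671297])}
top {'intrinsics': array([[478.14966423,   0.        , 277.19666682],
       [  0.        , 478.14966423, 206.73817852],
       [  0.        ,   0.        ,   1.        ]]), 'rvec': array([ 2.19604228, -2.13607062,  0.185981  ]), 'tvec': array([0.00961409, 0.55207637, 1.16733839])}
wrist {'intrinsics': array([[325.1922621 ,   0.        , 274.873562  ],
       [  0.        , 325.1922621 , 212.78533142],
       [  0.        ,   0.        ,   1.        ]]), 'rvec': array([-2.44832367, -1.58060762, -0.20652247]), 'tvec': array([-0.62385676, -0.03402899,  0.37804888])}
```

View pics/top0.png

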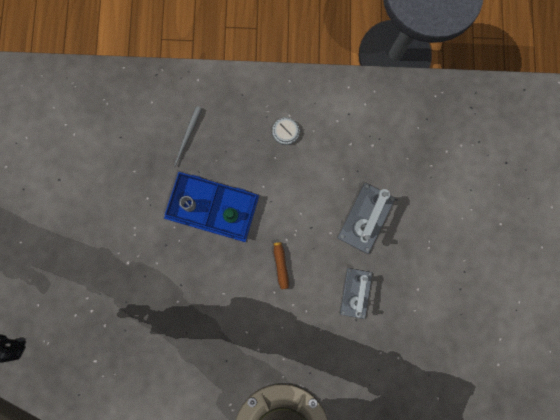

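View pics/scene0.png

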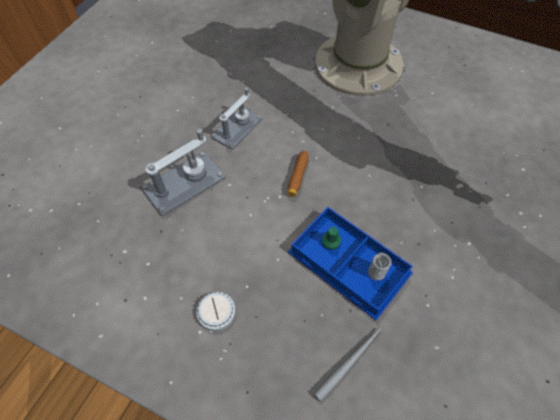

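The top view shows the larger unit near (367,217), the smaller one near (357,293), and the spring in the left cell at (187,203). I'll enlarge both views in one montage to measure.

```bash
cat > h.py <<'E'
import cv2, numpy as np
from workcell import bot, optics
def cam(n):
    m=optics.camera_model(n); R=cv2.Rodrigues(np.array(m["rvec"]))[0]
    return np.array(m["intrinsics"]),R,np.array(m["tvec"])
def proj(M,P,fish=False):
    K,R,t=M; c=np.atleast_2d(P)@R.T+t
    if fish:
        r=np.linalg.norm(c[:,:2],axis=1); th=np.arctan2(r,c[:,2]); u=c[:,:2]/np.maximum(r,1e-9)[:,None]*th[:,None]
    else: u=c[:,:2]/c[:,2:]
    return u*K[0,0]+K[:2,2]
def ray(M,p,fish=False):
    K,R,t=M; u=(np.array(p,float)-K[:2,2])/K[0,0]
    if fish:
        th=np.linalg.norm(u); d=np.r_[u/max(th,1e-9)*np.sin(th),np.cos(th)]
    else: d=np.r_[u,1]
    return -R.T@t, R.T@(d/np.linalg.norm(d))
def atz(M,p,z,fish=False):
    o,d=ray(M,p,fish); return o+d*(z-o[2])/d[2]
def tri(*rays):
    A=sum(np.eye(3)-np.outer(d,d) for o,d in rays); b=sum((np.eye(3)-np.outer(d,d))@o for o,d in rays)
    return np.linalg.solve(A,b)
def crop(im,x,y,w,h,k): return cv2.resize(im[y:y+h,x:x+w],None,fx=k,fy=k,interpolation=cv2.INTER_CUBIC)
E
python3 - <<'E'
from h import *
t=cv2.imread("pics/top0.png"); s=cv2.imread("pics/scene0.png")
a=np.hstack([crop(t,330,175,80,60+20,5),crop(s,135,120,80+20,80,5)[:,:400] if 0 else crop(s,135,125,80,80,5)])
b=np.hstack([crop(t,160,170,100,50,4),crop(s,345,240,100,50,4)])
cv2.imwrite("pics/m1.png",np.vstack([a,b]))
E
```

```text
(no output)
```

View pics/m1.png

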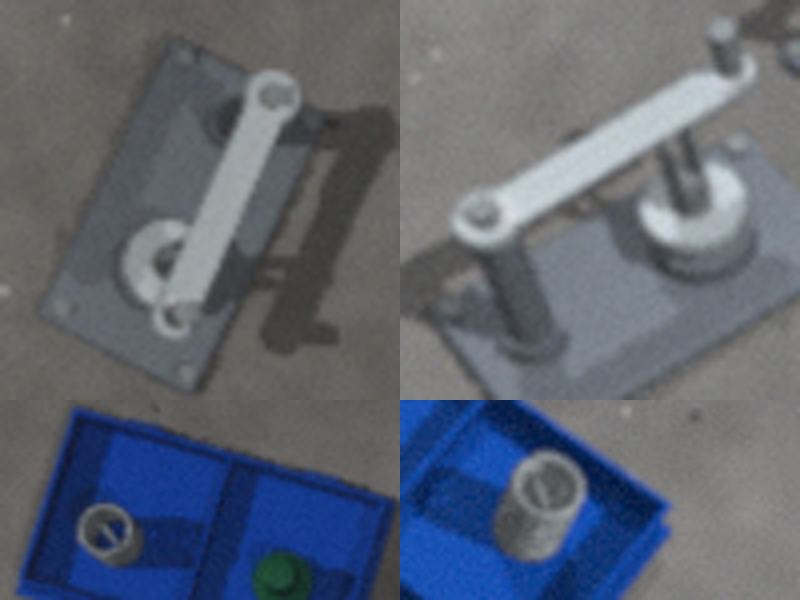

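Run:
```python
from h import *
from scipy.optimize import least_squares
T=cam("top");S=cam("scene")
f=lambda x,y,k,x0,y0:np.array([(x+.5)/k-.5+x0,(y+.5)/k-.5+y0])
tu=lambda x,y:f(x,y,5,330,175); su=lambda x,y:f(x-400,y,5,135,125)
ts=lambda x,y:f(x,y-400,4,160,170); ss=lambda x,y:f(x-400,y-400,4,345,240)
for n,a,b in [("pivot",tu(273,95),su(482,213)),("peg",tu(183,308),su(722,27)),("seat",tu(168,264),su(692,198)),("spring",ts(106,531),ss(552,482))]:
    P=tri(ray(T,a),ray(S,b)); print(n,P.round(4),(proj(T,P)-a).round(1),(proj(S,P)-b).round(1))
obs=[(T,tu(172,38),(.115,.045,.01)),(T,tu(38,312),(-.05,.045,.01)),(T,tu(200,392),(-.05,-.045,.01)),
(T,tu(273,95),(.085,0,.0995)),(T,tu(183,308),(-.033,0,.1255)),(T,tu(168,264),(0,0,.042)),
(S,su(482,213),(.085,0,.0995)),(S,su(722,27),(-.033,0,.1255)),(S,su(692,198),(0,0,.042))]
def res(p,w=1):
    c,s=np.cos(p[2]),np.sin(p[2]); r=[]
    for M,px,q in obs:
        P=[p[0]+c*q[0]-s*q[1],p[1]+s*q[0]+c*q[1],q[2]]; r.append(proj(M,P)[0]-px)
    return np.ravel(r)
for y0 in(0,1,2,-1,-2):
    r=least_squares(res,[.5,-.2,y0],loss="soft_l1"); print(r.x.round(4),round(r.cost,2))
    if r.cost<40: print(res(r.x).reshape(-1,2).round(1).tolist())
for p in [(100,523),(120,545)]: print("bar top",atz(T,ts(*p),.049).round(4))
for p in [(533,470),(550,500)]: print("bar scene",atz(S,ss(*p),.049).round(4))
for n,p in [("box corners",(75,410)),("",(390,500)),("",(22,595))]: print(n,atz(T,ts(*p),.036).round(3))
```

```text
pivot [ 0.5827 -0.2308  0.103 ] [[ 0.3 -0.1]] [[0.4 0. ]]
peg [ 0.4761 -0.1806  0.1298] [[ 0.1 -0. ]] [[0.1 0. ]]
seat [ 0.5054 -0.1928  0.0438] [[ 0.3 -0.2]] [[0.4 0.1]]
spring [0.5518 0.2499 0.0646] [[-0.3  0. ]] [[-0.4 -0.1]]
[ 0.5055 -0.1952 -0.4376] 3.01
[[0.7, -0.6], [0.4, 0.9], [-0.4, 0.7], [0.1, 0.2], [-0.1, 0.3], [1.1, -0.1], [0.7, 1.0], [0.3, 1.2], [-0.4, 0.2]]
[ 0.5055 -0.1952 -0.4376] 3.01
[[0.7, -0.6], [0.4, 0.9], [-0.4, 0.7], [0.1, 0.2], [-0.1, 0.3], [1.1, -0.1], [0.7, 1.0], [0.3, 1.2], [-0.4, 0.2]]
[ 0.5055 -0.1952 -0.4376] 3.01
[[0.7, -0.6], [0.4, 0.9], [-0.4, 0.7], [0.1, 0.2], [-0.1, 0.3], [1.1, -0.1], [0.7, 1.0], [0.3, 1.2], [-0.4, 0.2]]
[ 0.5055 -0.1952 -0.4376] 3.01
[[0.7, -0.6], [0.4, 0.9], [-0.4, 0.7], [0.1, 0.2], [-0.1, 0.3], [1.1, -0.1], [0.7, 1.0], [0.3, 1.2], [-0.4, 0.2]]
[ 0.5055 -0.1952 -0.4376] 3.01
[[0.7, -0.6], [0.4, 0.9], [-0.4, 0.7], [0.1, 0.2], [-0.1, 0.3], [1.1, -0.1], [0.7, 1.0], [0.3, 1.2], [-0.4, 0.2]]
bar top [0.559  0.2555 0.049 ]
bar top [0.5456 0.2425 0.049 ]
bar scene [0.5414 0.2408 0.049 ]
bar scene [0.5525 0.2533 0.049 ]
box corners [0.633 0.277 0.036]
 [0.581 0.076 0.036]
 [0.514 0.304 0.036]
```

Call:
move_arm([
  {"translation":[-0.027,0,-0.05],"yaw":0},
  {"translation":[-0.027,0,-0.05],"yaw":0},
  {"translation":[-0.027,0,-0.05],"yaw":0},
  {"translation":[-0.027,0,-0.05],"yaw":0},
  {"translation":[-0.027,0,-0.05],"yaw":0},
], gripper=1)

```text
time: 0.78
tool_pos: [0.4293, 0.3416, 0.2278]
tool_rot: [[0.401, -0.005, -0.916], [0.916, -0.003, 0.401], [-0.004, -1.0, 0.003]]
ft_force: [1.0, 0.5, -0.2]
width: -0.0003
```

Call:
move_arm([
  {"translation":[-0.023,0,-0.05],"yaw":0},
  {"translation":[-0.023,0,-0.05],"yaw":0},
  {"translation":[0,0,0],"yaw":0},
])

```text
time: 1.15
tool_pos: [0.5072, 0.2503, 0.2274]
tool_rot: [[0.409, -0.004, -0.912], [0.912, -0.005, 0.409], [-0.006, -1.0, 0.001]]
ft_force: [0.1, 0.3, 0.8]
width: 0.0003
```

Run:
```python
from h import *
M=cam("wrist"); im=optics.get_image("wrist")[:,:,::-1]; s=bot.read_state()
K,R,t=M; C=-R.T@t; print("tcp",s["tool_pos"],"cam in tool",(s["tool_rot"].T@(C-s["tool_pos"])).round(3),"axis in tool",(s["tool_rot"].T@R.T[:,2]).round(2))
np.savez("w1.npz",K=K,R=R,t=t); cv2.imwrite("pics/w1.png",im)
print(proj(M,[.552,.25,.065],True),proj(M,[.552,.25,.049],True))
```

```text
tcp [0.50556611 0.25309365 0.22728005] cam in tool [-0.002 -0.143  0.062] axis in tool [-0.    0.97 -0.26]
[[294.38004216 236.05742557]] [[293.58277442 231.05368786]]
```

View pics/w1.png

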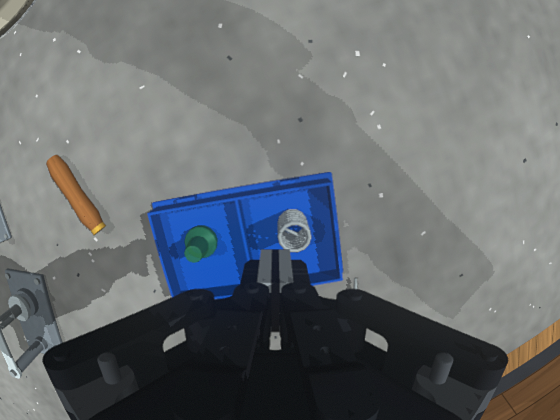

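The spring's rim sits at about (294,236), exactly where I predicted it. I'll zoom in to get the bar's angle.

Run:
```python
from h import *
im=cv2.imread("pics/w1.png"); cv2.imwrite("pics/w1c.png",crop(im,270,200,50,60,10))
```

```text
(no output)
```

View pics/w1c.png

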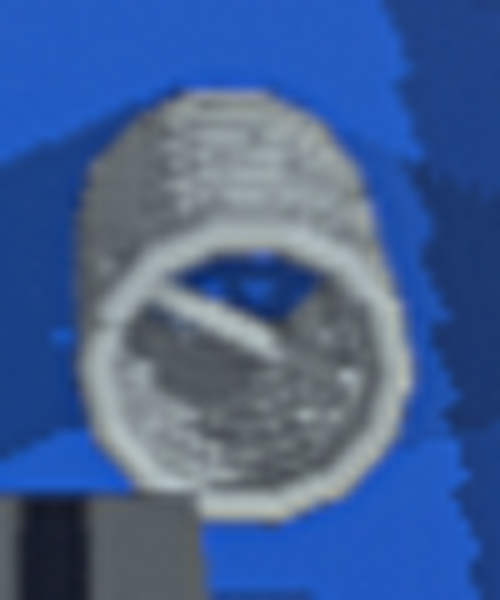

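Run:
```python
from h import *
d=np.load("w1.npz"); M=(d["K"],d["R"],d["t"]); g=lambda x,y:((x+.5)/10-.5+270,(y+.5)/10-.5+200)
a=atz(M,g(155,285),.0505,1);b=atz(M,g(278,350),.0505,1); print(a,b,np.degrees(np.arctan2(*(b-a)[1::-1])))
c=atz(M,g(248,370),.065,1); print("top centre",c)
T=cam("top"); pt=((106.5)/4-.5+160,(131.5)/4-.5+170); S=cam("scene"); ps=(152.5/4-.5+345,82.5/4-.5+240)
print(tri(ray(T,pt),ray(S,ps),ray(M,g(248,370),1)))
```

```text
[0.54490642 0.2433681  0.0505    ] [0.55664686 0.25219615 0.0505    ] 36.94076777039963
top centre [0.5524644  0.24976896 0.065     ]
[0.5520416  0.24983475 0.06528843]
```

Call:
move_arm([
  {"translation":[-0.054,0,-0.0215],"yaw":10},
  {"translation":[-0.0494,0,-0.0305],"yaw":10},
  {"translation":[-0.0433,0,-0.0386],"yaw":10},
  {"translation":[-0.0359,0,-0.0456],"yaw":10},
  {"translation":[-0.0275,0,-0.0512],"yaw":10},
])

```text
time: 1.82
tool_pos: [0.4906, -0.0314, 0.2264]
tool_rot: [[0.962, -0.007, -0.272], [0.272, -0.0, 0.962], [-0.007, -1.0, 0.002]]
ft_force: [0.6, -0.0, -1.0]
width: 0.0005
```

Call:
move_arm([
  {"translation":[-0.0158,0,-0.0558],"yaw":10},
  {"translation":[-0.0059,0,-0.0577],"yaw":10},
  {"translation":[0,0,0],"yaw":10},
  {"translation":[0,0,0],"yaw":10},
  {"translation":[0,0,0],"yaw":1},
])

```text
time: 2.45
tool_pos: [0.4894, -0.149, 0.2263]
tool_rot: [[0.895, -0.007, 0.445], [-0.445, 0.002, 0.896], [-0.007, -1.0, -0.001]]
ft_force: [-0.0, -0.2, 0.2]
width: 0.0003
```

Call:
move_arm([
  {"translation":[0.002,0.058,0],"yaw":0},
  {"translation":[0,0.058,0],"yaw":0},
  {"translation":[0,0,0],"yaw":0},
  {"translation":[0,0,-0.008],"yaw":0},
  {"translation":[0,0,-0.008],"yaw":0},
])

```text
time: 3.08
tool_pos: [0.488, -0.1596, 0.1124]
tool_rot: [[0.906, 0.0, 0.424], [-0.424, 0.003, 0.906], [-0.001, -1.0, 0.003]]
ft_force: [-0.2, -0.3, -0.5]
width: 0.0
```

Call:
move_arm([
  {"translation":[0,0.002,-0.015],"yaw":0},
  {"translation":[-0.001,0,-0.02],"yaw":-10},
  {"translation":[-0.001,0,-0.02],"yaw":-10},
  {"translation":[-0.001,0,-0.02],"yaw":-10},
  {"translation":[-0.001,0,-0.02],"yaw":-10},
])

```text
time: 3.7
tool_pos: [0.4653, -0.2549, 0.1158]
tool_rot: [[0.96, 0.011, -0.279], [0.279, 0.004, 0.96], [0.012, -1.0, 0.001]]
ft_force: [0.8, 2.9, -0.6]
width: -0.0
```

Call:
move_arm([
  {"translation":[-0.001,0.005,-0.02],"yaw":-10},
  {"translation":[-0.001,0.002,-0.02],"yaw":-10},
  {"translation":[-0.001,0,-0.02],"yaw":-10},
  {"translation":[-0.001,0,-0.02],"yaw":-10},
  {"translation":[-0.001,0,-0.018],"yaw":-8},
])

```text
time: 4.32
tool_pos: [0.5155, -0.3433, 0.1141]
tool_rot: [[0.414, 0.016, -0.91], [0.91, 0.003, 0.414], [0.009, -1.0, -0.013]]
ft_force: [-1.2, 1.3, 0.2]
width: 0.0002
```

Call:
move_arm([
  {"translation":[0,0,-0.02],"yaw":-5},
  {"translation":[0,0,0.025],"yaw":0},
  {"translation":[0,-0.06,0],"yaw":0},
  {"translation":[0,-0.04,0],"yaw":0},
  {"translation":[0,0,0],"yaw":0},
])

```text
time: 4.95
tool_pos: [0.5019, -0.3507, 0.2174]
tool_rot: [[0.334, 0.012, -0.942], [0.943, 0.002, 0.334], [0.006, -1.0, -0.011]]
ft_force: [-0.2, -1.2, 0.5]
width: -0.0003
```

Run:
```python
from h import *
for n in("top","scene"): cv2.imwrite(f"pics/{n}1.png",optics.get_image(n)[:,:,::-1])
M=cam("wrist"); w=optics.get_image("wrist")[:,:,::-1]; np.savez("w2.npz",K=M[0],R=M[1],t=M[2]); cv2.imwrite("pics/w2.png",w)
t=cv2.imread("pics/top1.png"); s=cv2.imread("pics/scene1.png")
cv2.imwrite("pics/m2.png",np.vstack([np.hstack([crop(t,330,175,80,60,5),crop(s,135,135,80,60,5)]),np.hstack([crop(w,40,60,200,140,2),crop(w,200,60,200,140,2)])]))
print(proj(M,[.5055,-.1952,.09],True), bot.read_state()["tool_pos"])
```

```text
[[438.36589799 152.95086935]] [ 0.50103408 -0.34874171  0.21274574]
```

View pics/m2.png

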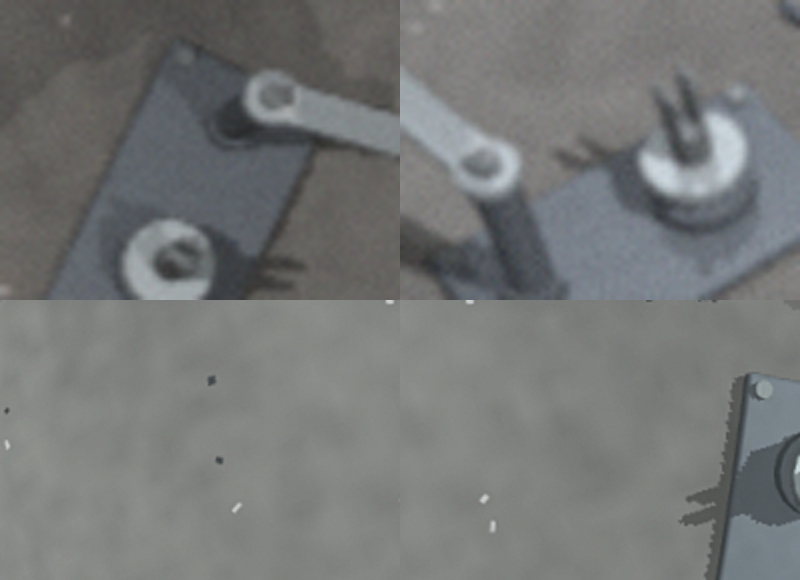

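The keeper is open and clear of the rod. I'll zoom the wrist view on the rod tip and refit the rod axis.

Run:
```python
from h import *
w=cv2.imread("pics/w2.png"); cv2.imwrite("pics/w2c.png",crop(w,380,100,100,90,6))
d=np.load("w2.npz"); M=(d["K"],d["R"],d["t"])
c,s=np.cos(-.4376),np.sin(-.4376)
for q in [(0,0,.09),(.009,0,.09),(0,.009,.09),(0,0,.042),(.085,0,.0995),(.115,.045,.01),(-.05,.045,.01),(-.05,-.045,.01)]:
    P=[.5055+c*q[0]-s*q[1],-.1952+s*q[0]+c*q[1],q[2]]; print(q,((proj(M,P,True)[0]-[380,100]+.5)*6-.5).round(0))
```

```text
(0, 0, 0.09) [353. 320.]
(0.009, 0, 0.09) [344. 379.]
(0, 0.009, 0.09) [402. 329.]
(0, 0, 0.042) [222. 293.]
(0.085, 0, 0.0995) [275. 879.]
(0.115, 0.045, 0.01) [247. 873.]
(-0.05, 0.045, 0.01) [386.  63.]
(-0.05, -0.045, 0.01) [-41. -24.]
```

View pics/w2c.png

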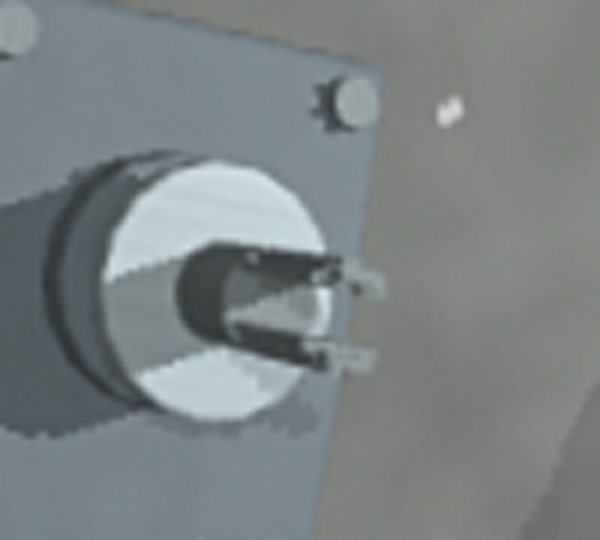

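Call:
move_arm([
  {"translation":[0.059,0,0.0155],"yaw":0},
  {"translation":[0.059,0,0.0155],"yaw":0},
  {"translation":[0.059,0,0.0155],"yaw":0},
  {"translation":[0.059,0,0.0155],"yaw":0},
  {"translation":[0.059,0,0.0155],"yaw":0},
], gripper=0.25)

```text
time: 5.72
tool_pos: [0.5227, -0.043, 0.2065]
tool_rot: [[0.344, -0.006, -0.939], [0.939, 0.004, 0.344], [0.002, -1.0, 0.007]]
ft_force: [-0.2, 0.1, 0.6]
width: 0.0638
```

Call:
move_arm([
  {"translation":[0.059,0,0.0155],"yaw":0},
  {"translation":[0.059,0,0.0155],"yaw":0},
  {"translation":[0.059,0,0.0155],"yaw":0},
  {"translation":[0.059,0,0.0155],"yaw":0},
  {"translation":[0,0,0],"yaw":0},
])

```text
time: 6.35
tool_pos: [0.5401, 0.2125, 0.1992]
tool_rot: [[0.334, -0.018, -0.943], [0.943, 0.003, 0.334], [-0.003, -1.0, 0.018]]
ft_force: [-1.0, -0.4, -1.3]
width: 0.064
```

Call:
move_arm([
  {"translation":[0.039,0,0.001],"yaw":0},
  {"translation":[0,0.05,0],"yaw":0},
  {"translation":[0,0,0],"yaw":0},
  {"translation":[0,0,0],"yaw":0},
])

```text
time: 6.85
tool_pos: [0.551, 0.2476, 0.1455]
tool_rot: [[0.335, -0.022, -0.942], [0.942, -0.001, 0.335], [-0.008, -1.0, 0.021]]
ft_force: [0.3, 1.0, -0.3]
width: 0.0638
```

Call:
move_arm([
  {"translation":[0.0033,0.04,-0.0026],"yaw":0},
  {"translation":[0,0.04,0],"yaw":0},
  {"translation":[0,0.02,0],"yaw":0},
  {"translation":[0,0,0],"yaw":0},
])

```text
time: 7.35
tool_pos: [0.5581, 0.2483, 0.0516]
tool_rot: [[0.339, -0.011, -0.941], [0.941, 0.004, 0.339], [-0.0, -1.0, 0.012]]
ft_force: [-0.7, -0.5, 0.9]
width: 0.064
```

Call:
move_arm([
  {"translation":[0,0.008,0.006],"yaw":0},
  {"translation":[0,0.009,0],"yaw":0},
  {"translation":[0,0,0],"yaw":0},
])

```text
time: 7.72
tool_pos: [0.5544, 0.2511, 0.0381]
tool_rot: [[0.34, -0.006, -0.941], [0.941, 0.007, 0.339], [0.004, -1.0, 0.008]]
ft_force: [-1.2, -0.1, -0.6]
width: 0.0643
```

Call:
move_arm([
  {"translation":[-0.002,0.004,0.002],"yaw":0},
  {"translation":[0,0,0],"yaw":0},
])

```text
time: 7.98
tool_pos: [0.552, 0.25, 0.0345]
tool_rot: [[0.34, -0.005, -0.941], [0.941, 0.007, 0.339], [0.005, -1.0, 0.007]]
ft_force: [1.1, -0.0, 0.4]
width: 0.064
```

Call:
move_arm([
  {"translation":[0,0,0],"yaw":0},
  {"translation":[0,0,0],"yaw":0},
  {"translation":[0,0,0],"yaw":0},
  {"translation":[0,0,0],"yaw":0},
  {"translation":[0,0,0],"yaw":0},
], gripper=1, squeeze=70)

```text
time: 8.6
tool_pos: [0.5525, 0.2502, 0.0351]
tool_rot: [[0.339, -0.004, -0.941], [0.941, 0.007, 0.339], [0.006, -1.0, 0.007]]
ft_force: [0.3, 0.4, 1.3]
width: 0.0331
```

Call:
move_arm([
  {"translation":[0,-0.03,0],"yaw":0},
  {"translation":[0,-0.05,0],"yaw":0},
  {"translation":[0,-0.05,0],"yaw":0},
  {"translation":[-0.03,0,-0.008],"yaw":0},
  {"translation":[-0.045,0,-0.011],"yaw":0},
])

```text
time: 9.22
tool_pos: [0.5438, 0.1749, 0.1671]
tool_rot: [[0.332, -0.007, -0.943], [0.943, 0.007, 0.332], [0.005, -1.0, 0.009]]
ft_force: [1.8, 0.2, -0.8]
width: 0.0327
```

Call:
move_arm([
  {"translation":[-0.048,0,-0.012],"yaw":0},
  {"translation":[-0.048,0,-0.012],"yaw":0},
  {"translation":[-0.048,0,-0.012],"yaw":0},
  {"translation":[-0.048,0,-0.012],"yaw":0},
  {"translation":[-0.048,0,-0.012],"yaw":0},
])

```text
time: 9.85
tool_pos: [0.5192, -0.0782, 0.1658]
tool_rot: [[0.33, -0.006, -0.944], [0.944, 0.008, 0.33], [0.006, -1.0, 0.008]]
ft_force: [0.1, -0.2, -0.0]
width: 0.033
```

Call:
move_arm([
  {"translation":[-0.045,0,-0.01],"yaw":0},
  {"translation":[-0.04,0,-0.009],"yaw":0},
  {"translation":[-0.02,0,-0.005],"yaw":-8},
  {"translation":[0,0,0],"yaw":-8},
  {"translation":[0,0,0],"yaw":-8},
])

```text
time: 10.48
tool_pos: [0.5038, -0.1951, 0.1647]
tool_rot: [[-0.084, -0.006, -0.996], [0.996, 0.006, -0.084], [0.007, -1.0, 0.006]]
ft_force: [-0.1, 0.1, -1.7]
width: 0.0332
```

Run:
```python
from h import *
M=cam("wrist"); w=optics.get_image("wrist")[:,:,::-1]; np.savez("w3.npz",K=M[0],R=M[1],t=M[2]); cv2.imwrite("pics/w3.png",w)
t=optics.get_image("top")[:,:,::-1];s=optics.get_image("scene")[:,:,::-1]
S=bot.read_state(); p=S["tool_pos"]; print(p,S["tool_rot"].round(3).tolist(),S["ft_force"])
d=(S["tool_rot"].T@(np.array([.5055,-.1952,.09])-p)); print("rod in tool",d)
P=p+np.array([0,0,.03]); b=np.array([.0,0,.014])+p
u=proj(M,P,True)[0].astype(int); print("spring top px",u)
x,y=u-[30,30]; x=max(0,x)
us=proj(cam("scene"),P)[0].astype(int)
cv2.imwrite("pics/m3.png",np.hstack([crop(w,x,y,60,60,6.6667),crop(s,us[0]-40,us[1]-20,80,80,5)]))
```

```text
[ 0.50391646 -0.19470088  0.16478139] [[-0.078, -0.006, -0.997], [0.997, 0.007, -0.078], [0.007, -1.0, 0.006]] [ 0.26148859 -0.22157995 -0.31871505]
rod in tool [-0.0011453   0.07476508 -0.00197097]
spring top px [278 297]
```

View pics/m3.png

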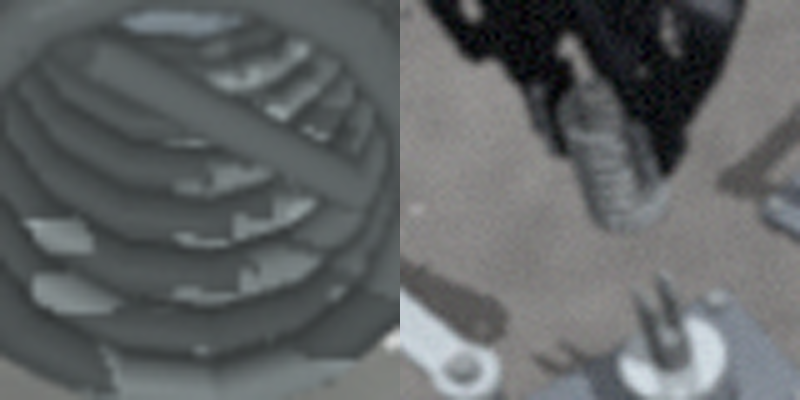

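Run:
```python
from h import *
d=np.load("w3.npz"); M=(d["K"],d["R"],d["t"]); g=lambda x,y:((x+.5)/6.667-.5+248,(y+.5)/6.667-.5+267)
z=.1648-.035+.009+.04+.0017
a=atz(M,g(95,60),z,1);b=atz(M,g(352,190),z,1); print(a,b,np.degrees(np.arctan2(*(b-a)[1::-1])),(a+b)/2)
```

```text
[ 0.50185348 -0.20180334  0.1805    ] [ 0.51024992 -0.18402332  0.1805    ] 64.72143643116794 [ 0.5060517  -0.19291333  0.1805    ]
```

Call:
move_arm([
  {"translation":[-0.001,0.025,-0.001],"yaw":0},
  {"translation":[0,0.015,0],"yaw":0},
  {"translation":[0,0,0],"yaw":0},
])

```text
time: 11.0
tool_pos: [0.5052, -0.1947, 0.1241]
tool_rot: [[-0.071, -0.006, -0.997], [0.997, 0.007, -0.071], [0.007, -1.0, 0.005]]
ft_force: [0.4, 0.0, -0.6]
width: 0.0332
```

Call:
move_arm([
  {"translation":[0,0.015,0],"yaw":0},
  {"translation":[0,0.015,0],"yaw":0},
  {"translation":[0,0.01,0],"yaw":0},
  {"translation":[0,0,0],"yaw":0},
])

```text
time: 11.5
tool_pos: [0.5055, -0.1943, 0.0821]
tool_rot: [[-0.07, -0.005, -0.998], [0.998, 0.006, -0.07], [0.007, -1.0, 0.004]]
ft_force: [0.6, -0.0, -0.7]
width: 0.0332
```

No contact so far, with the rod in the bore. Next I feel for the slot, where the bar should reach the prongs at a TCP height of about 0.076.

Call:
move_arm([
  {"translation":[0,0.004,0],"yaw":0},
  {"translation":[0,0.004,0],"yaw":0},
  {"translation":[0,0.003,0],"yaw":0},
  {"translation":[0,0,0],"yaw":0},
])

```text
time: 12.0
tool_pos: [0.5061, -0.1945, 0.0712]
tool_rot: [[-0.069, -0.003, -0.998], [0.998, 0.006, -0.069], [0.006, -1.0, 0.003]]
ft_force: [-0.0, 0.4, -0.4]
width: 0.0328
```

Call:
move_arm([
  {"translation":[0,0.004,0],"yaw":0},
  {"translation":[0,0.004,0],"yaw":0},
  {"translation":[0,0.003,0],"yaw":0},
  {"translation":[0,0,0],"yaw":0},
], squeeze=110)

```text
time: 12.5
tool_pos: [0.5064, -0.1946, 0.0606]
tool_rot: [[-0.069, -0.002, -0.998], [0.998, 0.006, -0.069], [0.006, -1.0, 0.002]]
ft_force: [0.3, -0.0, 0.0]
width: 0.0322
```

Call:
move_arm([
  {"translation":[0,0.004,0],"yaw":0},
  {"translation":[0,0.004,0],"yaw":0},
])

```text
time: 12.75
tool_pos: [0.5071, -0.1947, 0.0556]
tool_rot: [[-0.069, -0.0, -0.998], [0.998, 0.007, -0.069], [0.007, -1.0, -0.0]]
ft_force: [-21.1, 8.5, 55.3]
width: 0.0318
```

The force is 55 N at TCP 0.0556, which is the predicted home height. I'll relax and look.

Call:
move_arm([
  {"translation":[0,0,0.001],"yaw":0},
  {"translation":[0,0,0],"yaw":0},
])

```text
time: 13.0
tool_pos: [0.5064, -0.1948, 0.0565]
tool_rot: [[-0.069, 0.001, -0.998], [0.998, 0.007, -0.069], [0.006, -1.0, -0.002]]
ft_force: [-0.9, 0.1, -1.0]
width: 0.0318
```

Run:
```python
from h import *
M=cam("wrist"); w=optics.get_image("wrist")[:,:,::-1]; s=optics.get_image("scene")[:,:,::-1]
print(bot.read_state()["ft_force"])
u=proj(M,[.5055,-.1952,.086],True)[0].astype(int); v=proj(cam("scene"),[.5055,-.1952,.06])[0].astype(int)
f=lambda P:((proj(cam("scene"),P)[0]-v+[30,30]+.5)*6.667-.5+[400,0]).round()
print("seat-top centre/home, spring top centre:",f([.5055,-.1952,.03]),f([.5055,-.1952,.042]),f([.5055,-.1952,.086]))
cv2.imwrite("pics/m4.png",np.hstack([crop(w,u[0]-30,u[1]-30,60,60,6.6667),crop(s,v[0]-30,v[1]-30,60,60,6.6667)]))
```

```text
[0.16625956 0.9913124  0.43801073]
seat-top centre/home, spring top centre: [620. 261.] [613. 239.] [589. 153.]
```

View pics/m4.png

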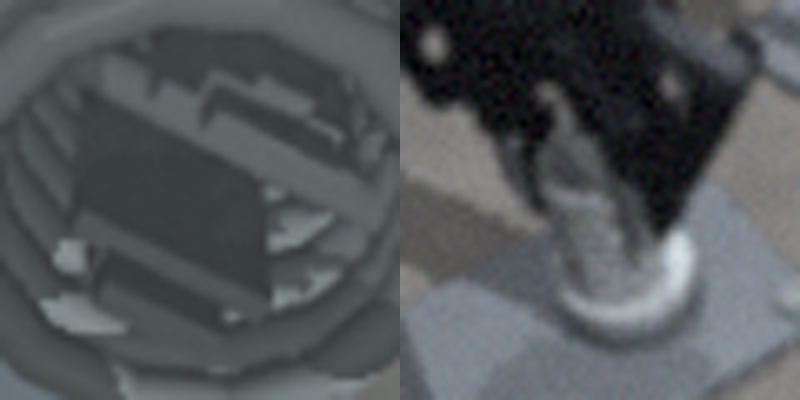

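Call:
move_arm([
  {"translation":[0,0.003,0.001],"yaw":0},
])

```text
time: 13.22
tool_pos: [0.5069, -0.1948, 0.0557]
tool_rot: [[-0.069, 0.004, -0.998], [0.998, 0.007, -0.069], [0.006, -1.0, -0.004]]
ft_force: [-12.2, 7.0, 45.2]
width: 0.032
```

Call:
move_arm([
  {"translation":[0,0.0,0],"yaw":0},
  {"translation":[0,0,0],"yaw":0},
  {"translation":[0,0,0],"yaw":0},
  {"translation":[0,0,0],"yaw":0},
], gripper=0.25)

```text
time: 13.72
tool_pos: [0.5068, -0.1947, 0.0551]
tool_rot: [[-0.07, 0.003, -0.998], [0.998, 0.007, -0.07], [0.006, -1.0, -0.004]]
ft_force: [-0.2, 0.2, 0.7]
width: 0.0641
```

Call:
move_arm([
  {"translation":[0,-0.03,0],"yaw":0},
  {"translation":[0,-0.05,0],"yaw":0},
  {"translation":[0,-0.05,0],"yaw":0},
  {"translation":[0.0,-0.02,0],"yaw":0},
  {"translation":[0,0,0],"yaw":0},
], gripper=1)

```text
time: 14.35
tool_pos: [0.5052, -0.1955, 0.2073]
tool_rot: [[-0.07, -0.001, -0.998], [0.998, 0.007, -0.07], [0.007, -1.0, 0.001]]
ft_force: [-0.1, 0.2, -0.4]
width: 0.0002
```

Run:
```python
from h import *
t=cv2.imread("pics/top1.png"); s=optics.get_image("scene")[:,:,::-1]; M=cam("wrist"); w=optics.get_image("wrist")[:,:,::-1]
f=lambda P,u,k:((proj(cam("scene"),P)[0]-u+.5)*k-.5).round()
v=np.array([160,125]); print("pred in right panel: seat home/up, spring home top", *[f([.5055,-.1952,z],v,6.667)+[400,0] for z in(.03,.042,.086)])
u=proj(M,[.5055,-.1952,.086],True)[0].astype(int); print(u)
g=lambda P:((proj(M,P,True)[0]-u+[30,30]+.5)*6.667-.5).round()
print("left panel rod tip, spring top, seat",*[g([.5055,-.1952,z]) for z in(.09,.086,.03)])
A=np.hstack([crop(w,u[0]-30,u[1]-30,60,60,6.6667),crop(s,*v,60,60,6.6667)])
cv2.imwrite("pics/m5.png",np.vstack([A,cv2.copyMakeBorder(crop(t,365,180,100,50,4),0,0,0,400,0)]))
print(bot.read_state()["tool_pos"])
```

```text
pred in right panel: seat home/up, spring home top [626. 288.] [620. 266.] [596. 180.]
[274 207]
left panel rod tip, spring top, seat [207. 212.] [207. 204.] [204. 115.]
[ 0.5042228  -0.19505306  0.20515382]
```

View pics/m5.png

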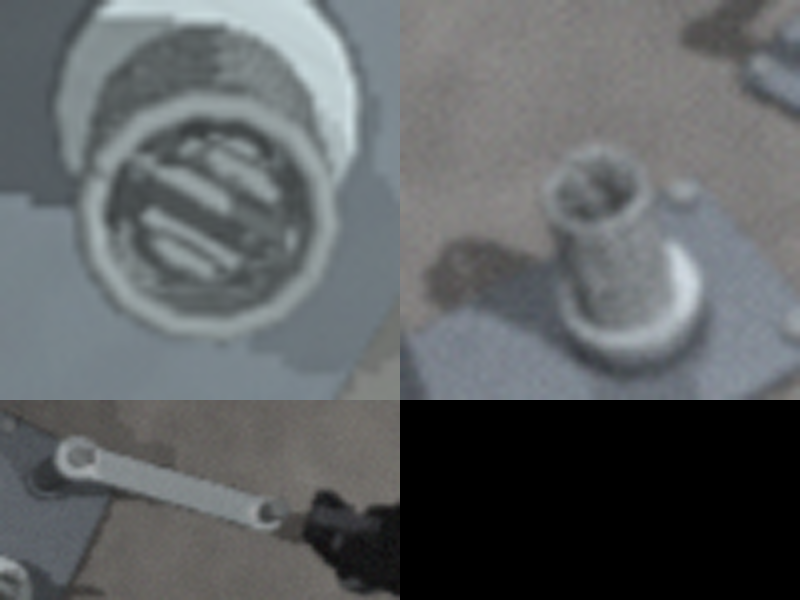

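The spring is down, with its rim around the prong tips and the seat in the home position. Next is the keeper peg position, from the earlier top image.

Run:
```python
from h import *
P=atz(cam("top"),(432,207.6),.1255); c=np.array([.5825,-.2312]); d=P[:2]-c
print(P,np.linalg.norm(d),np.degrees(np.arctan2(d[1],d[0]))%360)
```

```text
[ 0.54842118 -0.33792456  0.1255    ] 0.11203346489998817 252.29090474800557
```

Call:
move_arm([
  {"translation":[-0.05,0,-0.0186],"yaw":0},
  {"translation":[-0.05,0,-0.0186],"yaw":0},
  {"translation":[-0.05,0,-0.0186],"yaw":0},
  {"translation":[0,0,0],"yaw":10},
  {"translation":[0,0,0],"yaw":10},
])

```text
time: 15.08
tool_pos: [0.569, -0.3419, 0.19]
tool_rot: [[0.281, -0.02, -0.959], [0.96, 0.016, 0.281], [0.009, -1.0, 0.024]]
ft_force: [0.3, 0.1, -1.2]
width: 0.0003
```

Call:
move_arm([
  {"translation":[-0.008,0,-0.008],"yaw":0},
  {"translation":[0,0.04,0],"yaw":0},
  {"translation":[0,0.035,0],"yaw":0},
  {"translation":[0,0,0],"yaw":0},
])

```text
time: 15.58
tool_pos: [0.5715, -0.3516, 0.1073]
tool_rot: [[0.268, -0.027, -0.963], [0.963, 0.018, 0.268], [0.01, -0.999, 0.031]]
ft_force: [-0.3, 0.4, 0.2]
width: -0.0002
```

Call:
move_arm([
  {"translation":[0,-0.002,0.008],"yaw":0},
  {"translation":[-0.001,0,0.02],"yaw":10},
  {"translation":[-0.001,0,0.02],"yaw":10},
  {"translation":[-0.001,0,0.02],"yaw":10},
  {"translation":[-0.001,0,0.02],"yaw":10},
])

```text
time: 16.2
tool_pos: [0.4954, -0.3164, 0.1201]
tool_rot: [[0.833, -0.015, -0.554], [0.554, 0.012, 0.833], [-0.006, -1.0, 0.018]]
ft_force: [1.6, -1.3, -1.0]
width: 0.0003
```

Call:
move_arm([
  {"translation":[0.001,0.012,0.0],"yaw":0},
  {"translation":[-0.001,0.003,0.02],"yaw":9},
  {"translation":[-0.001,0.003,0.02],"yaw":10},
  {"translation":[-0.001,0.003,0.02],"yaw":10},
])

```text
time: 16.7
tool_pos: [0.4706, -0.2664, 0.1041]
tool_rot: [[0.997, -0.005, -0.081], [0.081, 0.006, 0.997], [-0.005, -1.0, 0.006]]
ft_force: [0.4, -2.7, 1.5]
width: -0.0001
```

Call:
move_arm([
  {"translation":[-0.001,-0.001,0.02],"yaw":9},
  {"translation":[-0.001,0,0.02],"yaw":9},
  {"translation":[-0.001,0,0.015],"yaw":7},
])

```text
time: 17.08
tool_pos: [0.4717, -0.2129, 0.1065]
tool_rot: [[0.937, -0.003, 0.349], [-0.349, 0.003, 0.937], [-0.004, -1.0, 0.002]]
ft_force: [0.3, -1.9, -0.2]
width: -0.0
```

Call:
move_arm([
  {"translation":[-0.001,0,0.008],"yaw":3},
  {"translation":[0,0,0.006],"yaw":1},
  {"translation":[0,0,0.004],"yaw":0},
])

```text
time: 17.45
tool_pos: [0.4793, -0.1971, 0.1076]
tool_rot: [[0.914, -0.0, 0.405], [-0.405, -0.0, 0.914], [-0.0, -1.0, -0.0]]
ft_force: [-2.2, -8.1, -1.0]
width: 0.0001
```

Call:
move_arm([
  {"translation":[0,0,0.003],"yaw":0},
  {"translation":[0,0,0.003],"yaw":0},
])

```text
time: 17.7
tool_pos: [0.4811, -0.1962, 0.1082]
tool_rot: [[0.915, -0.0, 0.404], [-0.404, -0.006, 0.915], [0.002, -1.0, -0.005]]
ft_force: [-5.5, -9.2, -1.2]
width: -0.0002
```

Call:
move_arm([
  {"translation":[-0.006,0,0.006],"yaw":0},
  {"translation":[0,0,0],"yaw":0},
])

```text
time: 17.95
tool_pos: [0.481, -0.1976, 0.1097]
tool_rot: [[0.914, 0.009, 0.405], [-0.405, -0.019, 0.914], [0.016, -1.0, -0.014]]
ft_force: [-0.5, 1.4, -1.0]
width: 0.0
```

Call:
move_arm([
  {"translation":[0,0,-0.03],"yaw":0},
  {"translation":[0,-0.05,-0.04],"yaw":0},
  {"translation":[0,-0.06,-0.04],"yaw":0},
  {"translation":[0,0,-0.04],"yaw":0},
  {"translation":[0,0,0],"yaw":0},
])

```text
time: 18.58
tool_pos: [0.4217, -0.3332, 0.2196]
tool_rot: [[0.92, 0.011, 0.392], [-0.391, -0.02, 0.92], [0.018, -1.0, -0.015]]
ft_force: [0.0, 0.5, -0.4]
width: 0.0002
```

Run:
```python
from h import *
t=optics.get_image("top")[:,:,::-1]; s=optics.get_image("scene")[:,:,::-1]
cv2.imwrite("pics/top2.png",t); cv2.imwrite("pics/scene2.png",s)
print(bot.read_state()["tool_pos"])
a=np.hstack([crop(t,330,175,80,80,5),crop(s,135,125,80,80,5)])
b=np.hstack([cv2.resize(t[80:320,120:440],(267,200)),cv2.resize(s[100:410,130:440],(267,200)),np.zeros((200,266,3),np.uint8)])
cv2.imwrite("pics/m6.png",np.vstack([a,b]))
```

```text
[ 0.42373509 -0.33004638  0.21890627]
```

View pics/m6.png

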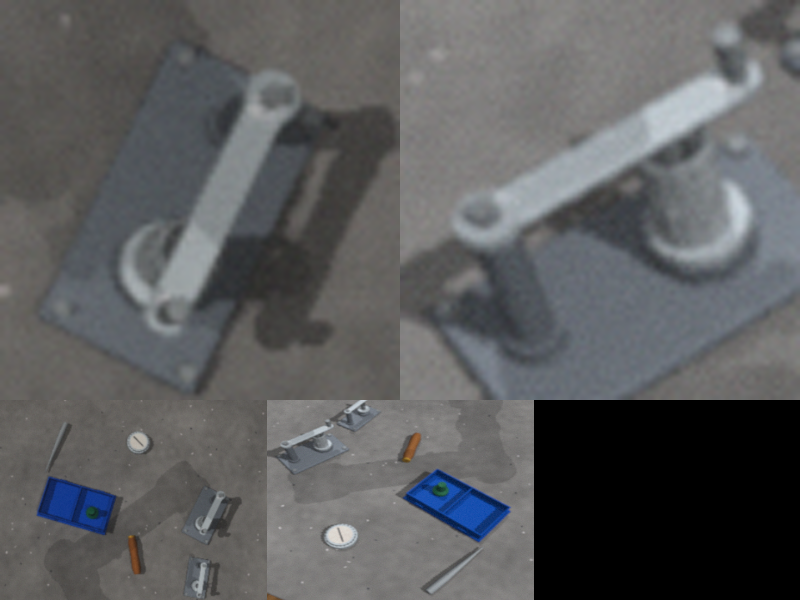

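Run:
```python
from h import *
T=cam("top");S=cam("scene"); f=lambda x,y:((x+.5)/5-.5+330,(y+.5)/5-.5+175); g=lambda x,y:((x-399.5)/5-.5+135,(y+.5)/5-.5+125)
h=lambda a,b:np.degrees(np.arctan2(b[1]-a[1],b[0]-a[0])).round(1)
for n,p,s in [("before",(183,308),(722,27)),("now",(172,305),(730,35))]:
    piv=tri(ray(T,f(273,95)),ray(S,g(482,213))); peg=tri(ray(T,f(*p)),ray(S,g(*s))); print(n,peg,"arm axis",h(peg,piv))
A=atz(T,f(172,38),.01);B=atz(T,f(38,312),.01);C=atz(T,f(200,392),.01); print("plate x edge",h(B,A),"y edge-90",h(C,B)-90)
t0=cv2.imread("pics/top0.png",0);t2=cv2.imread("pics/top2.png",0)
t1=cv2.imread("pics/top1.png",0)
# arm axis lines by mask of bright arm middle
for n,t in(("before",t0),("now",t2)):
    c=crop(t,330,175,80,80,5); pts=[]
    for y in range(130,230,5):
        r=c[y,190:280].astype(float)-100; r[r<20]=0; pts.append(((r*np.arange(190,280)).sum()/r.sum(),y))
    p=np.polyfit([q[1] for q in pts],[q[0] for q in pts],1)
    a=atz(T,f(np.polyval(p,225),225),.0995);b=atz(T,f(np.polyval(p,130),130),.0995); print(n,"arm line",h(a,b))
```

```text
before [ 0.47613709 -0.18059174  0.12980988] arm axis -25.2
now [ 0.47757073 -0.17587124  0.12878717] arm axis -27.6
plate x edge -25.5 y edge-90 -24.799999999999997
before arm line -24.0
now arm line -26.0
```

The arm now stands about 2° further closed than it was at the start, and the last pushes stalled at about 10 N, so it looks to be at its stop. The contact was off-centre, so I'll push once more, squarely, to confirm.

Call:
move_arm([
  {"translation":[-0.006,0,0.05],"yaw":0},
  {"translation":[-0.006,0,0.045],"yaw":0},
  {"translation":[0,0,0.02],"yaw":0},
  {"translation":[0,0,0],"yaw":2},
])

```text
time: 19.18
tool_pos: [0.4594, -0.2111, 0.2152]
tool_rot: [[0.912, 0.008, 0.411], [-0.411, -0.017, 0.911], [0.014, -1.0, -0.012]]
ft_force: [-0.9, -0.6, 1.4]
width: 0.0001
```

Call:
move_arm([
  {"translation":[0.002,0.05,0],"yaw":0},
  {"translation":[0,0.05,0],"yaw":0},
  {"translation":[0,0.004,0],"yaw":0},
  {"translation":[0,0,0.01],"yaw":0},
  {"translation":[0,0,0.006],"yaw":0},
])

```text
time: 19.8
tool_pos: [0.4708, -0.2006, 0.1121]
tool_rot: [[0.91, 0.012, 0.414], [-0.414, -0.019, 0.91], [0.019, -1.0, -0.012]]
ft_force: [-0.1, -0.8, -0.8]
width: -0.0001
```

Call:
move_arm([
  {"translation":[0,0,0.005],"yaw":0},
  {"translation":[0,0,0.004],"yaw":0},
])

```text
time: 20.05
tool_pos: [0.4733, -0.1967, 0.1137]
tool_rot: [[0.909, 0.012, 0.417], [-0.417, -0.025, 0.909], [0.021, -1.0, -0.018]]
ft_force: [-5.8, -17.6, -10.6]
width: 0.0005
```

Call:
move_arm([
  {"translation":[0,0,0.004],"yaw":0},
])

```text
time: 20.18
tool_pos: [0.4731, -0.1969, 0.1137]
tool_rot: [[0.907, 0.01, 0.421], [-0.42, -0.03, 0.907], [0.022, -0.999, -0.023]]
ft_force: [-3.2, -13.6, -9.9]
width: -0.0004
```

Pushing squarely, the peg stays put against about 17 N, so the arm is firmly at its stop. I'll retreat, let everything settle and check one last time.

Call:
move_arm([
  {"translation":[0,0,-0.02],"yaw":0},
  {"translation":[0,0,-0.04],"yaw":0},
  {"translation":[0,-0.05,-0.04],"yaw":0},
  {"translation":[0,-0.06,-0.02],"yaw":0},
  {"translation":[0,0,0],"yaw":0},
])

```text
time: 20.8
tool_pos: [0.4224, -0.3049, 0.2332]
tool_rot: [[0.908, 0.016, 0.42], [-0.419, -0.033, 0.907], [0.028, -0.999, -0.023]]
ft_force: [0.4, 0.4, -0.0]
width: -0.0001
```

Run:
```python
from h import *
t=optics.get_image("top")[:,:,::-1]; s=optics.get_image("scene")[:,:,::-1]
S=bot.read_state(); print(S["time"],S["tool_pos"],S["ft_force"])
cv2.imwrite("pics/m7.png",np.hstack([crop(t,330,175,80,80,5),crop(s,135,125,80,80,5)]))
for n,a,x,y in(("top",t,350,185),("scene",s,140,125)):
    o=cv2.imread(f"pics/{n}2.png"); print(n,"diff vs previous",np.abs(a[y:y+60,x:x+60].astype(int)-o[y:y+60,x:x+60]).mean())
```

```text
20.9 [ 0.4218561  -0.30171548  0.2289452 ] [-0.48061985  0.16256015 -0.37120511]
top diff vs previous 4.359259259259259
scene diff vs previous 4.745092592592592
```

View pics/m7.png

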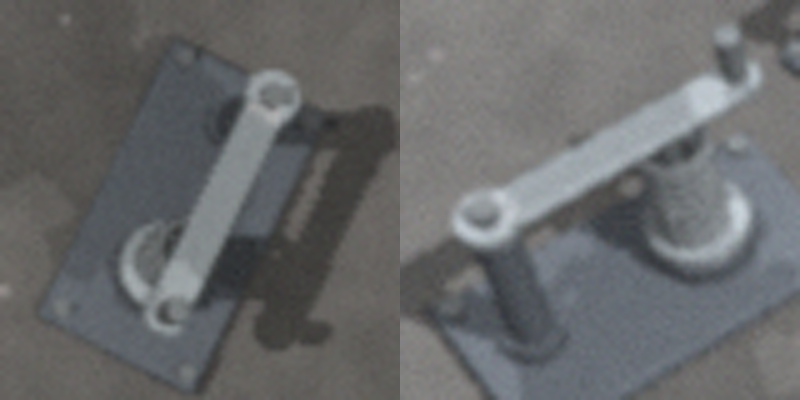

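The keeper lies over the spring in the same pose as before the square push: peg at (173,306) in the left panel and (730,37) in the right. The spring is seated, so I'm handing in.

```bash
python3 -c "
from workcell import bot
print(bot.finish_job())"
```

```text
the job is handed in; nothing more can be done
None
```

The spring is back on the larger helm return unit, pressed home on its seat, and the keeper arm is swung back over it against its stop. I handed the job in at about 21 s.

**Steps:** I swung the keeper about 97° open. I took the spring from the box, twisted it about 25° to line its bar up with the slot, and threaded it over the rod without a snag. I then pressed it down, let go, and closed the keeper by its peg.

**Last checks:**
- **Spring and seat:** the press stopped at about 55 N with the tool at 55.6 mm, against 56 mm predicted for fully home. A second press stopped at the same height. Pictures after I let go show the bar between the prongs and the seat down. The scene camera put the spring and seat about 2 pixels off prediction, within the 2 mm calibration.
- **Keeper:** a square push of about 17 N no longer moved the peg, and the last picture shows the arm over the spring.
- **One disagreement:** the keeper now sits about 2° further closed than in the first pictures. I take that to mean it started slightly off its stop.
- **Bystanders:** I did not touch the stopper, marlinspike handle, fid or compass. They looked unmoved in the overview before the final push.

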